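# Load the warming hood

## Robot

A 6-joint arm with a two-finger parallel gripper is mounted at the origin on a cart in front of the work surface, level with it; the furniture and walls round the work are solid. World frame = base frame: x ahead of the robot, y to its left, z up, the work surface at z = 0. Lengths are in m, angles in rad, forces in N, time in s.
With the tool pointing down it reaches from about 0.35 to 0.975 m from the base axis. Payload 4.9 kg.
Tool frame: the origin (TCP) lies between the finger pads; the fingertips stand 17 mm ahead of it and the grasp point (between the pads) lies 2 mm behind it (manip.nose_length is the distance from the TCP to the fingertips, in m); z points along the fingers, y is the line along which they close (so a half turn about z gives the same grasp; the last joint's range is limited). The gripper opens to 85 mm and grips with 20 to 120 N. Pads are 22 mm wide; open, the fingers measure 114 mm over their backs; the gripper's body (76 mm by 85 mm) begins 54 mm behind the grasp point. The pads swing forward as they close: fully open they stand 13 mm farther back than shut.
Start: joints at [-1.339, 0.053, 1.613, -0, 1.476, -0.119], TCP at [0.215, -0.587, 0.248] pointing down, gripper open.
Joint ranges: [-3.01, 3.01], [-1.01, 2.22], [0.06, 2.58], [-1.02, 4.17], [0.09, 2.62], [-3.14, 3.14]. Speed limits (rad/s): [2.57, 2.57, 3.14, 3.14, 3.14, 3.14].

## Interface

Orientations are given as a unit quaternion [w, x, y, z].
In Python, from plant import manip gives the robot as it stands. The module is installed in compiled form; this text tells all that it offers.
- The arm moves only by the tool apply_moves, never from a script. Its argument "moves" is a list of rows, each a list of 3 entries, a list of its own where there are three numbers: the turn, a rotation vector about the tool's x, y, z in rad, then the shift along the tool's x, y, z in cm, then the closure, from -1 (fully open) to 1 (shut), so that 0 is half open. A call has 1 to 20 rows; each row is the pose to reach, as a shift and turn from the pose commanded when the call began, along the tool's axes at that moment; what a row does not reach only later rows make up. A row lasts 1/10 s, in which the tool goes at most 50 mm and 8.59 degrees, less where a joint would pass 70% of its speed; a pose out of reach is approached as far as the arm can. A call with a gripper value outside its range is refused whole. The fingers move at their own pace and stop on an object; the grip force is fixed at half the most. Time passes only in rows, so rows that repeat a pose let the fingers close. It gives the time, the measured TCP pose, the force, the opening and the grip force at its end, in the units of the state.
- manip.state(): the state, without advancing time (a new reading comes with each control period).
- manip.grab_frame(name): name is "side" or "top"; returns a dict with "image" (384x512x3 uint8, red, green, blue), "K" (3x3 intrinsics, pixels), "rvec" (rotation vector, rad) and "tvec" (3), from world to camera coordinates, as OpenCV has them. Camera axes: x right, y down, z forward; pixel columns grow to the right and rows downward; lengths in m; the calibration is good to about 2 mm. A picture is of the moment at which its call begins. There is no depth.
- manip.job_done(): hands the job in; it is judged then, once.
Trained networks look in a picture, given as the dict that the camera call returned (one of the last four; its "shot" number tells which), for a name from the list of things; names that differ only in an ending like _2 or _b are one class to them, and where a whole thing is asked for, a point or a joint stands for the part that bears it (a point fixed in the world has none). Each returns a list of dicts, best first, with "score" (0 to 1); they miss things now and then, are a little off and sometimes report something else, mostly with a low value. They report only what shows in the picture. A call takes as long as a camera call. They do not tell look-alikes from the thing itself.
- manip.look_for(picture, label): "location" ([x, y, z] in m, in the coordinates of the camera as it stood for that picture, good to about 4 mm: the middle of the surface that is visible of it).
- manip.silhouettes(picture, label): "pixels" (384x512 bool, what is visible of it).
- manip.spot_point(picture, label): "location" ([x, y, z] in m, in the coordinates of the camera as it stood for that picture, good to about 4 mm: a listed point, or the origin of a listed thing).
The state is a dict: "time": time; "joint_pos": joint angles; "joint_vel": joint speeds; "joint_efforts": joint torques, N m; "tool_pos": TCP position; "tool_rot": TCP orientation; "contact_force": force on the tool from outside, world axes, zero at the start; "ft_torque": the same for the moment, N m; "gripper_width": opening from 0.0 (shut) to 1.0 (fully open); "grasp_force": force on a finger pad.
Only numpy, scipy, OpenCV 4.12 (cv2) and the standard library are available. Lean on these libraries where they do the work, as an engineer would, in place of code of your own. Each camera call takes 0.05 s, during which the arm holds its last target. There are 200 camera calls.

## Task

The mug and the small pail are to be warmed under the hood. Draw the hood's sliding board all the way out, lift the mug by its handle and stand it on the board, then lift the pail by its bail and stand it beside the mug, and finally slide the board all the way back in with both standing upright on it. Do not tip either of them over, and leave the loose tumbler, lidded jar and cork where they are.

Things in the scene. Friction and masses are not known exactly. Their poses are not given: they have to be found in the camera images.
- hood: Grey sheet-metal warming hood, open in front, fixed. Origin: on the table (z = 0) under the middle of the canopy's front edge; x points into the hood, y left. Canopy: x 0 to 185 mm, y +-135 mm, underside 190 mm, top 214 mm up. Side panels at y = +-126 mm only from x = 75 mm back. While the board is in, the canopy bars its front from straight above: lean the tool back to the robot.
- board (a joint): Travel (m) of the flat wooden sliding board along the hood's -x: 0 fully in, 0.135 fully out (stop). Friction 1.5 N plus 5 N per m/s; stays where left; does not give under pressing. No handle or lip: press on its top and drag it, or push its front edge. 150 mm deep, 230 wide, 12 thick. Front edge: 30 mm behind the canopy's front edge when in, 105 mm before it when out.
- board_front (a point): Middle of the upper front edge of the sliding board, moving with it, 26 mm above the table (board underside 14 mm). Axes as the hood's: the board extends from here 0 to 150 mm in +x and 115 mm to either side in y.
- mug: Plain white mug, open, 68 mm high, 0.16 kg (varies), loose on the table. Origin: at the level of the underside, 11 mm off the round body's axis, which stands at y = +11 mm; body 69 mm across. The handle points to the mug's own -y. z up.
- mug_handle (a point): Middle of the upright outer part of the mug's handle: 40 mm from the origin in the mug's -y, 43 mm above its underside. Handle 8 mm thick in the mug's x (close the fingers along x); upright part y -46 to -34 mm, 22 to 56 mm up; the mug's wall begins at y = -23 mm. Lifting by the handle = gripping within 30 mm of this point.
- pail: Small open steel pail, 74 mm high, 76 mm across at the rim, 58 mm at the foot, 0.22 kg (varies), loose on the table, with a rigid upright bail (it does not swing). Origin: centre of the underside, z up; the bail's arch stands in the pail's y-z plane, 128 mm high in all.
- pail_bail (a point): Middle of the bail's wooden grip, 122 mm above the pail's underside: a bar of 12 mm diameter, 46 mm long along the pail's y (close the fingers along its x), 48 mm clear above the rim. Lifting by the bail = gripping within 30 mm of this point.
- tumbler: Bystander: clear glass tumbler, 56 mm across, 70 mm high, loose; origin under its centre.
- jar: Bystander: lidded jar with an amber-brown body and black cap, 54 mm across, 88 mm high, loose; origin under its centre. (Another lidded jar farther back is fixed.)
- cork: Bystander: cork stopper, 33 mm across, 32 mm high, loose; origin under its centre.
Things that resemble listed ones, but are neither listed nor needed, are in the scene too. What is shaped like the mug but red is not meant.

How it is judged:
On the way, in this order (a step that is already met when the one before it is completed fails the run):
1. the sliding board is drawn fully out (value of joint board above 0.125 m), for 0.1 s.
2. the mug is lifted by its handle, clear of the table (distance between the grasp point and mug_handle below 0.03 m and contact force between the fingers and mug above 0.5 N and height (world z) of mug above 0.012 m), for 0.2 s.
3. the mug stands released and upright on the drawn-out board (z of mug in the frame of board_front between -0.006 and 0.008 m and x of mug in the frame of board_front between 0.02 and 0.135 m and y of mug in the frame of board_front between -0.105 and 0.105 m and angle between mug's own z axis and vertical below 0.12 rad and linear speed of mug below 0.03 m/s and contact force between the fingers and mug below 0.1 N and value of joint board above 0.09 m), for 0.2 s.
4. the pail is lifted by its bail, clear of the table (distance between the grasp point and pail_bail below 0.03 m and contact force between the fingers and pail above 0.5 N and height (world z) of pail above 0.012 m), for 0.2 s.
5. the pail too stands released and upright on the drawn-out board (all of step 3 and z of pail in the frame of board_front between -0.006 and 0.008 m and x of pail in the frame of board_front between 0.02 and 0.135 m and y of pail in the frame of board_front between -0.105 and 0.105 m and angle between pail's own z axis and vertical below 0.12 rad and linear speed of pail below 0.03 m/s and contact force between the fingers and pail below 0.1 N), for 0.2 s.
At the end, for the whole second after the job is handed in: The board is slid in to within 12 mm of fully in, and the mug and the pail both stand on it, released, upright (tilt under 0.12 rad) and at rest, their origins 20 to 135 mm behind the board's front edge and no more than 105 mm to either side of its middle (z of mug in the frame of board_front between -0.006 and 0.008 m and x of mug in the frame of board_front between 0.02 and 0.135 m and y of mug in the frame of board_front between -0.105 and 0.105 m and angle between each of mug, pail's own z axis and vertical below 0.12 rad and linear speed of each of mug, pail below 0.03 m/s and contact force between the fingers and mug below 0.1 N and z of pail in the frame of board_front between -0.006 and 0.008 m and x of pail in the frame of board_front between 0.02 and 0.135 m and y of pail in the frame of board_front between -0.105 and 0.105 m and contact force between the fingers and pail below 0.1 N and value of joint board below 0.012 m); the robot touches nothing.
It fails at once if the mug or the pail is tipped over (more than 0.7 rad) (angle between any of mug, pail's own z axis and vertical above 0.7 rad).
It fails at once if the tumbler, the loose jar or the cork is moved by more than 30 mm (distance of any of tumbler, jar, cork from where it was at the start of the episode above 0.03 m).
It also fails if it takes over 72 s, if anything falls off the work surface, if the arm or the gripper's body presses on something with over 40 N, if the wrist force passes 120 N, or if a joint passes its speed limit or range.

## Working session

There is one attempt and no reset: what is moved stays moved. The work goes in short steps, Python scripts to look and compute and a tool call to move; the robot and the scene stay as the last step left them, time stands still between calls to the robot, and variables do not carry over. Pictures are saved under pics/ and viewed, at most 10 in all, crops included, and the job is handed in when it is done.

Besides the shell and the picture viewer there is one more tool, called after "Call:" as a command line: name --argument value ..., lists and objects as JSON in quotes. apply_moves: Moves the arm, as the interface text tells. Its arguments: {"type":"object","properties":{"moves":{"type":"array"}},"required":["moves"]}

```bash
mkdir -p pics
cat > h.py <<'E'
import numpy as np, cv2
from scipy.spatial.transform import Rotation as R
from plant import manip
def w(f,p):
    M=R.from_rotvec(np.ravel(f["rvec"])).as_matrix(); return M.T@(np.array(p)-np.ravel(f["tvec"]))
def show(f,n): cv2.imwrite(f"pics/{n}.png",f["image"][:,:,::-1])
def pix(f,P): return cv2.projectPoints(np.array(P,float).reshape(-1,3),np.ravel(f["rvec"]),np.ravel(f["tvec"]),f["K"],None)[0].reshape(-1,2).round(0)
E
python3 - <<'E'
from h import *
np.set_printoptions(precision=3,suppress=True)
print(manip.state())
for n in("top","side"):
    f=manip.grab_frame(n);show(f,n+"0")
    for l in("hood","board_front","mug","mug_handle","pail","pail_bail","tumbler","jar","cork"):
        print(n,l,[(round(d["score"],2),w(f,d["location"])) for d in manip.spot_point(f,l)[:3]])
E
```

```text
{'time': 0.0, 'joint_pos': array([-1.339,  0.053,  1.614,  0.   ,  1.476, -0.119]), 'joint_vel': array([-0.001, -0.   , -0.002,  0.001,  0.002, -0.001]), 'joint_efforts': array([ -0.001, -39.368, -37.018,  -0.   ,   0.007,  -0.   ]), 'tool_pos': array([ 0.215, -0.586,  0.247]), 'tool_rot': array([-0.001,  0.985,  0.174, -0.   ]), 'contact_force': array([-0.553, -0.076,  0.407]), 'ft_torque': array([-0.025, -0.007,  0.003]), 'grasp_force': 0.0, 'gripper_width': 1.0029616295604815}
top hood [(0.56, array([ 0.576, -0.002, -0.001]))]
top board_front []
top mug [(0.91, array([ 0.448, -0.303,  0.   ])), (0.69, array([0.386, 0.097, 0.   ]))]
top mug_handle [(0.97, array([0.38 , 0.055, 0.045])), (0.71, array([ 0.412, -0.314,  0.039]))]
top pail [(0.57, array([ 0.432,  0.345, -0.002]))]
top pail_bail [(0.88, array([0.427, 0.343, 0.121]))]
top tumbler [(0.83, array([ 0.58 , -0.242,  0.002]))]
top jar [(0.74, array([0.615, 0.329, 0.001]))]
top cork [(0.47, array([ 0.345, -0.225, -0.001]))]
side hood [(0.56, array([ 0.575, -0.003,  0.002]))]
side board_front [(0.58, array([ 0.598, -0.001,  0.025]))]
side mug [(0.97, array([ 0.386,  0.094, -0.002])), (0.76, array([ 0.447, -0.301,  0.   ]))]
side mug_handle [(0.79, array([0.377, 0.054, 0.043])), (0.71, array([ 0.414, -0.318,  0.045])), (0.68, array([ 0.573, -0.001,  0.004]))]
side pail [(0.77, array([0.432, 0.341, 0.001]))]
side pail_bail [(0.83, array([0.426, 0.342, 0.124]))]
side tumbler [(0.73, array([ 0.578, -0.244,  0.003]))]
side jar [(0.94, array([0.614, 0.327, 0.   ]))]
side cork [(0.51, array([ 0.343, -0.22 ,  0.002]))]
```

View pics/top0.png

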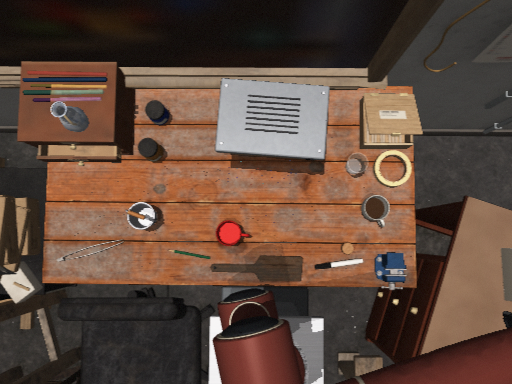

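View pics/side0.png

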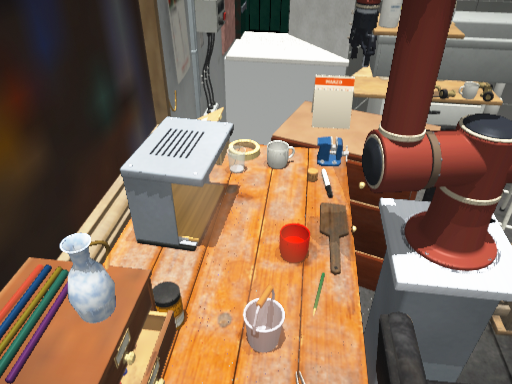

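Run:
```python
from h import *
np.set_printoptions(precision=3,suppress=True)
f=manip.grab_frame("top")
def bp(u,z):
    M=R.from_rotvec(np.ravel(f["rvec"])).as_matrix();c=-M.T@np.ravel(f["tvec"]);d=M.T@np.linalg.solve(f["K"],[u[0],u[1],1]);return c+d*(z-c[2])/d[2]
m=manip.silhouettes(f,"hood")[0]["pixels"].astype(np.uint8)
r=cv2.minAreaRect(cv2.findNonZero(m));print(r)
for q in [(217.5,151),(326.5,158.5),(220,79),(329,86)]: print("corner",q,bp(q,.214))
for q in [(132,212),(150,216)]: print("bail",q,bp(q,.122))
a=f["image"][180:250,100:185];b=f["image"][180:250,340:425]
im=np.hstack([a,b]);cv2.imwrite("pics/crop.png",cv2.resize(im,None,fx=4.6,fy=4.6,interpolation=2)[:,:,::-1])
```

```text
((272.7201232910156, 118.80828857421875), (111.2873764038086, 76.64552307128906), 3.9451863765716553)
corner (217.5, 151) [0.582 0.125 0.214]
corner (326.5, 158.5) [ 0.566 -0.141  0.214]
corner (220, 79) [0.762 0.122 0.214]
corner (329, 86) [ 0.746 -0.147  0.214]
bail (132, 212) [0.436 0.354 0.122]
bail (150, 216) [0.426 0.306 0.122]
```

View pics/crop.png

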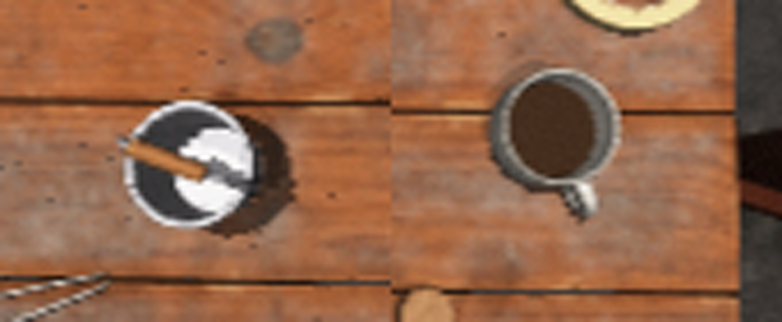

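```bash
cat >> h.py <<'E'
np.set_printoptions(precision=3,suppress=True)
HO=np.array([.575,-.005,0]);HY=-.06
def hd(x,y,z): return HO+np.array([x*np.cos(HY)-y*np.sin(HY),x*np.sin(HY)+y*np.cos(HY),z])
def go(P,yaw,lean=0,n=""):
    s=manip.state();q=s["tool_rot"];R0=R.from_quat([q[1],q[2],q[3],q[0]])
    z=np.array([np.sin(lean)*np.cos(yaw),np.sin(lean)*np.sin(yaw),-np.cos(lean)]);y=np.array([np.sin(yaw),-np.cos(yaw),0])
    T=R.from_matrix(np.c_[np.cross(y,z),y,z])
    r=(R0.inv()*T).as_rotvec();d=R0.inv().apply(np.array(P)-s["tool_pos"])*100
    print(n,"turn",r.round(3),"shift",d.round(2),"rows>=",np.ceil(max(np.linalg.norm(d)/5,np.linalg.norm(r)/.15)),"to",np.array(P))
E
python3 - <<'E'
from h import *
go(hd(-.15,-.02,.2),HY,.785,"A")
E
```

```text
A turn [-0.161  0.774  0.389] shift [ 39.28 -46.42   4.83] rows>= 13.0 to [ 0.424 -0.016  0.2  ]
```

Call:
apply_moves --moves '[[[-0.161,0.774,0.389],[39.3,-46.4,4.8],1],[[-0.161,0.774,0.389],[39.3,-46.4,4.8],1],[[-0.161,0.774,0.389],[39.3,-46.4,4.8],1],[[-0.161,0.774,0.389],[39.3,-46.4,4.8],1],[[-0.161,0.774,0.389],[39.3,-46.4,4.8],1],[[-0.161,0.774,0.389],[39.3,-46.4,4.8],1],[[-0.161,0.774,0.389],[39.3,-46.4,4.8],1],[[-0.161,0.774,0.389],[39.3,-46.4,4.8],1],[[-0.161,0.774,0.389],[39.3,-46.4,4.8],1],[[-0.161,0.774,0.389],[39.3,-46.4,4.8],1],[[-0.161,0.774,0.389],[39.3,-46.4,4.8],1],[[-0.161,0.774,0.389],[39.3,-46.4,4.8],1],[[-0.161,0.774,0.389],[39.3,-46.4,4.8],1],[[-0.161,0.774,0.389],[39.3,-46.4,4.8],1],[[-0.161,0.774,0.389],[39.3,-46.4,4.8],1],[[-0.161,0.774,0.389],[39.3,-46.4,4.8],1]]'

```text
time: 2.7
tool_pos: [0.4453, -0.0177, 0.1979]
tool_rot: [0.012, 0.925, -0.029, 0.378]
contact_force: [-0.5, -0.2, -0.0]
gripper_width: -0.002
grasp_force: 0.0
```

Run:
```python
from h import *
print(manip.state())
go(hd(-.03,-.02,.075),HY,.785,"B")
go(hd(.045,-.02,.052),HY,.785,"C")
```

```text
{'time': 2.7, 'joint_pos': array([-0.311, -1.01 ,  2.554,  0.231,  0.85 ,  1.237]), 'joint_vel': array([-0.038,  0.003, -0.   , -0.002, -0.002,  0.007]), 'joint_efforts': array([  1.327,  -2.874, -39.964,   0.579,  -2.079,  -0.005]), 'tool_pos': array([ 0.445, -0.018,  0.198]), 'tool_rot': array([ 0.012,  0.925, -0.029,  0.378]), 'contact_force': array([-0.519, -0.199, -0.037]), 'ft_torque': array([ 0.024,  0.32 , -0.027]), 'grasp_force': 0.0, 'gripper_width': -0.002329681149326898}
B turn [ 0.002  0.009 -0.001] shift [-1.56 -0.08 15.69] rows>= 4.0 to [ 0.544 -0.023  0.075]
C turn [ 0.002  0.009 -0.001] shift [ 2.18 -0.09 22.58] rows>= 5.0 to [ 0.619 -0.028  0.052]
```

Call:
apply_moves --moves '[[[0,0.009,0],[-1.6,-0.1,15.7],1],[[0,0.009,0],[-1.6,-0.1,15.7],1],[[0,0.009,0],[-1.6,-0.1,15.7],1],[[0,0.009,0],[-1.6,-0.1,15.7],1],[[0,0.009,0],[0.3,-0.1,19.5],1],[[0,0.009,0],[2.2,-0.1,22.6],1],[[0,0.009,0],[2.2,-0.1,22.6],1],[[0,0.009,0],[2.2,-0.1,22.6],1]]'

```text
time: 3.5
tool_pos: [0.619, -0.0294, 0.0506]
tool_rot: [0.012, 0.924, -0.03, 0.381]
contact_force: [0.2, -0.4, -0.4]
gripper_width: 0.003
grasp_force: 0.0
```

Run:
```python
from h import *
print(manip.state()["joint_pos"],manip.state()["contact_force"])
f=manip.grab_frame("side");show(f,"side1")
go(hd(.045,-.02,.044),HY,.785,"D")
```

```text
[-0.212 -0.041  2.22   0.513  0.211  0.963] [ 0.209 -0.433 -0.375]
D turn [ 0.003  0.001 -0.003] shift [-0.52 -0.12  0.52] rows>= 1.0 to [ 0.619 -0.028  0.044]
```

View pics/side1.png

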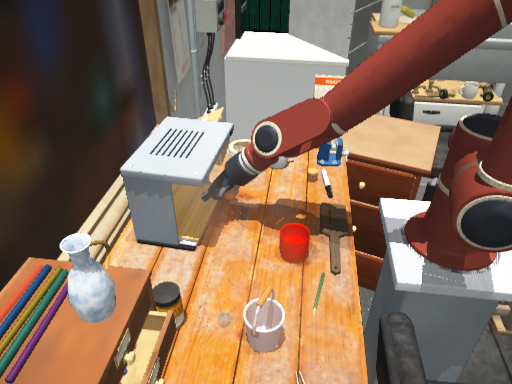

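Call:
apply_moves --moves '[[[0,0,0],[-0.2,0,0.2],1],[[0,0,0],[-0.4,0,0.4],1],[[0,0,0],[-0.55,0,0.55],1],[[0,0,0],[-0.55,0,0.55],1]]'

```text
time: 3.95
tool_pos: [0.6185, -0.0259, 0.044]
tool_rot: [0.012, 0.924, -0.028, 0.382]
contact_force: [0.4, 0.8, 0.4]
gripper_width: -0.001
grasp_force: 0.0
```

Call:
apply_moves --moves '[[[0,0,0],[-0.15,0,0.15],1],[[0,0,0],[-0.3,0,0.3],1],[[0,0,0],[-0.4,0,0.4],1],[[0,0,0],[-0.4,0,0.4],1]]'

```text
time: 4.35
tool_pos: [0.6223, -0.0265, 0.0434]
tool_rot: [0.013, 0.922, -0.028, 0.387]
contact_force: [-12.3, 2.7, 20.7]
gripper_width: -0.0
grasp_force: 10.3
```

Call:
apply_moves --moves '[[[0,0,0],[-0.7,0,-0.7],1],[[0,0,0],[-1.4,0,-1.4],1],[[0,0,0],[-2.2,0,-2.2],1],[[0,0,0],[-3.0,0,-3.0],1],[[0,0,0],[-3.8,0,-3.8],1],[[0,0,0],[-4.6,0,-4.6],1],[[0,0,0],[-5.4,0,-5.4],1],[[0,0,0],[-5.4,0,-5.4],1]]'

```text
time: 5.15
tool_pos: [0.546, -0.0216, 0.0435]
tool_rot: [0.012, 0.922, -0.028, 0.387]
contact_force: [-1.6, 5.7, 13.2]
gripper_width: -0.003
grasp_force: 6.1
```

Run:
```python
from h import *
print(manip.state()["joint_pos"])
for n in("side","top"):
    f=manip.grab_frame(n)
    print([(round(d["score"],2),w(f,d["location"])) for d in manip.spot_point(f,"board_front")[:2]])
```

```text
[-0.236 -0.225  2.402  0.617  0.216  0.84 ]
[(0.83, array([0.53 , 0.002, 0.024]))]
[(0.97, array([0.531, 0.004, 0.025])), (0.62, array([ 0.345, -0.223, -0.002]))]
```

Call:
apply_moves --moves '[[[0,0,0],[-0.8,0,-0.8],1],[[0,0,0],[-1.6,0,-1.6],1],[[0,0,0],[-2.4,0,-2.4],1],[[0,0,0],[-3.2,0,-3.2],1],[[0,0,0],[-4.0,0,-4.0],1],[[0,0,0],[-4.5,0,-4.5],1],[[0,0,0],[-4.5,0,-4.5],1]]'

```text
time: 6.05
tool_pos: [0.4825, -0.0179, 0.0435]
tool_rot: [0.012, 0.922, -0.028, 0.387]
contact_force: [-1.1, 5.9, 12.7]
gripper_width: 0.002
grasp_force: 6.1
```

Run:
```python
from h import *
print(manip.state()["joint_pos"])
for n in("side","top"):
    f=manip.grab_frame(n)
    print([(round(d["score"],2),w(f,d["location"])) for d in manip.spot_point(f,"board_front")[:2]])
```

```text
[-0.276 -0.464  2.567  0.547  0.296  0.891]
[(0.7, array([0.47 , 0.007, 0.028]))]
[(0.91, array([0.475, 0.004, 0.023]))]
```

Run:
```python
from h import *
go(hd(-.07,-.02,.085),HY,.3,"E1")
go(hd(-.065,-.02,.055),HY,.3,"E2")
go(hd(-.065,-.02,.039),HY,.3,"E3")
go(hd(-.09,-.02,.039),HY,.3,"E4")
```

```text
E1 turn [ 0.001 -0.494  0.   ] shift [ 4.44  0.16 -1.4 ] rows>= 4.0 to [ 0.504 -0.021  0.085]
E2 turn [ 0.001 -0.494  0.   ] shift [2.65 0.15 1.06] rows>= 4.0 to [ 0.509 -0.021  0.055]
E3 turn [ 0.001 -0.494  0.   ] shift [1.51 0.15 2.18] rows>= 4.0 to [ 0.509 -0.021  0.039]
E4 turn [ 0.001 -0.494  0.   ] shift [-0.24  0.15  0.39] rows>= 4.0 to [ 0.484 -0.02   0.039]
```

Call:
apply_moves --moves '[[[0,0,0],[2.5,0,-2.5],1],[[0,-0.15,0],[4.4,0.15,-1.4],1],[[0,-0.3,0],[4.4,0.15,-1.4],1],[[0,-0.494,0],[4.4,0.15,-1.4],1],[[0,-0.494,0],[4.4,0.15,-1.4],1],[[0,-0.494,0],[2.65,0.15,1.05],1],[[0,-0.494,0],[2.4,0.15,1.35],1],[[0,-0.494,0],[2.05,0.15,1.65],1],[[0,-0.494,0],[2.0,0.15,1.7],1],[[0,-0.494,0],[1.5,0.15,1.15],1],[[0,-0.494,0],[0.9,0.15,0.5],1],[[0,-0.494,0],[0.3,0.15,-0.1],1],[[0,-0.494,0],[0.3,0.15,-0.1],1]]'

```text
time: 7.55
tool_pos: [0.4824, -0.0196, 0.0443]
tool_rot: [0.005, 0.988, -0.03, 0.148]
contact_force: [0.4, -0.4, 9.6]
gripper_width: -0.001
grasp_force: 4.5
```

Run:
```python
from h import *
print(manip.state()["joint_pos"])
for n in("side","top"):
    f=manip.grab_frame(n)
    print([(round(d["score"],2),w(f,d["location"])) for d in manip.spot_point(f,"board_front")[:2]])
show(f,"top2")
```

```text
[-0.22  -0.25   2.279  0.063  0.818  1.375]
[(0.93, array([0.468, 0.009, 0.028]))]
[(0.58, array([0.47 , 0.007, 0.023]))]
```

View pics/top2.png

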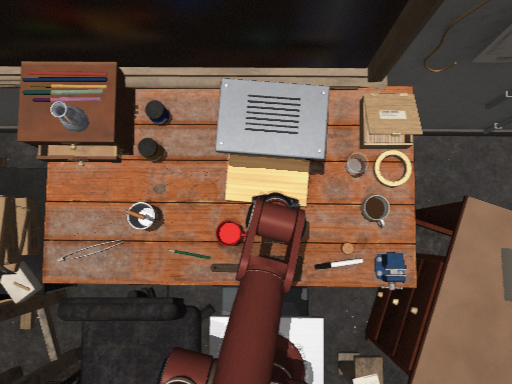

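Call:
apply_moves --moves '[[[0,0,0],[-0.5,0,-0.1],1],[[0,0,0],[-1.0,0,-0.25],1],[[0,0,0],[-1.45,0,-0.4],1],[[0,0,0],[-1.45,0,-0.4],1]]'

```text
time: 8.15
tool_pos: [0.4681, -0.0189, 0.0443]
tool_rot: [0.005, 0.988, -0.03, 0.149]
contact_force: [1.8, -0.2, 9.8]
gripper_width: 0.005
grasp_force: 4.2
```

Run:
```python
from h import *
for n in("side","top"):
    f=manip.grab_frame(n)
    print([(round(d["score"],2),w(f,d["location"])) for d in manip.spot_point(f,"board_front")[:2]])
def bp(u,z):
    M=R.from_rotvec(np.ravel(f["rvec"])).as_matrix();c=-M.T@np.ravel(f["tvec"]);d=M.T@np.linalg.solve(f["K"],[u[0],u[1],1]);return c+d*(z-c[2])/d[2]
print(bp((225,201),.026),bp((308,206),.026))
```

```text
[]
[(0.7, array([0.47 , 0.007, 0.025]))]
[0.474 0.118 0.026] [ 0.462 -0.114  0.026]
```

```bash
sed -i 's/HO=np.array(\[.575,-.005,0\])/HO=np.array([.574,-.002,0])/' h.py
python3 - <<'E'
from h import *
go([.411,-.316,.14],.363,0,"M1")
go([.411,-.316,.042],.363,0,"M2")
E
```

```text
M1 turn [ 0.064 -0.294 -0.42 ] shift [ -0.95  30.02 -10.27] rows>= 7.0 to [ 0.411 -0.316  0.14 ]
M2 turn [ 0.064 -0.294 -0.42 ] shift [-3.83 30.   -0.9 ] rows>= 7.0 to [ 0.411 -0.316  0.042]
```

Call:
apply_moves --moves '[[[0,0,0],[1.45,0,-4.8],0],[[0,0,0],[2.9,0,-9.5],0],[[0.064,-0.294,-0.42],[-0.95,30,-10.3],0],[[0.064,-0.294,-0.42],[-0.95,30,-10.3],0],[[0.064,-0.294,-0.42],[-0.95,30,-10.3],0],[[0.064,-0.294,-0.42],[-0.95,30,-10.3],0],[[0.064,-0.294,-0.42],[-0.95,30,-10.3],0],[[0.064,-0.294,-0.42],[-0.95,30,-10.3],0],[[0.064,-0.294,-0.42],[-0.95,30,-10.3],0],[[0.064,-0.294,-0.42],[-0.95,30,-10.3],0],[[0.064,-0.294,-0.42],[-0.95,30,-10.3],0]]'

```text
time: 9.45
tool_pos: [0.4086, -0.314, 0.1364]
tool_rot: [-0.002, 0.984, 0.181, -0.004]
contact_force: [-0.5, 0.6, 0.4]
gripper_width: 0.499
grasp_force: 0.0
```

Run:
```python
from h import *
f=manip.grab_frame("side")
for l in("mug","mug_handle"):print([(round(d["score"],2),w(f,d["location"])) for d in manip.spot_point(f,l)[:2]])
go([.411,-.316,.042],.363,0,"M2")
p=pix(f,[[.411,-.316,.043],[.4475,-.302,0]]);print(p)
u,v=p[0].astype(int);show(f,"x");cv2.imwrite("pics/side3.png",cv2.resize(f["image"][v-60:v+40,u-65:u+65],None,fx=5,fy=5)[:,:,::-1])
```

```text
[(0.66, array([ 0.384,  0.093, -0.001])), (0.65, array([ 0.448, -0.3  , -0.003]))]
[(0.68, array([ 0.414, -0.317,  0.043])), (0.68, array([0.376, 0.057, 0.044]))]
M2 turn [-0.004  0.007  0.002] shift [0.15 0.32 9.47] rows>= 2.0 to [ 0.411 -0.316  0.042]
[[292. 150.]
 [280. 163.]]
```

View pics/side3.png

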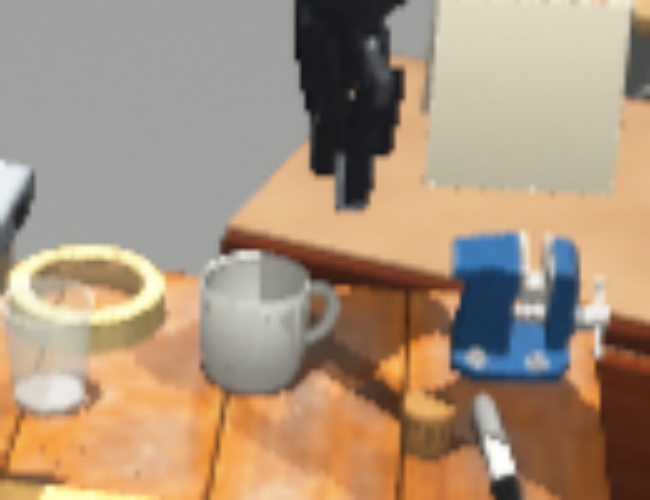

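Call:
apply_moves --moves '[[[0,0,0],[0.2,0.3,3.5],0],[[0,0,0],[0.2,0.3,7],0],[[0,0,0],[0.2,0.3,9.4],0],[[0,0,0],[0.2,0.3,9.4],0],[[0,0,0],[0.2,0.3,9.4],1],[[0,0,0],[0.2,0.3,9.4],1],[[0,0,0],[0.2,0.3,9.4],1],[[0,0,0],[0.2,0.3,9.4],1],[[0,0,0],[0.2,0.3,9.4],1],[[0,0,0],[0.2,0.3,9.4],1]]'

```text
time: 10.6
tool_pos: [0.4122, -0.3186, 0.0448]
tool_rot: [0.0, 0.984, 0.181, -0.003]
contact_force: [-0.5, -0.3, 6.9]
gripper_width: 0.077
grasp_force: 59.0
```

Call:
apply_moves --moves '[[[0,0,0],[0,0,-1],1],[[0,0,0],[0,0,-3],1],[[0,0,0],[0,0,-5],1],[[0,0,0],[0,0,-7.5],1],[[0,0,0],[0,0,-10],1],[[0,0,0],[0,0,-10],1]]'

```text
time: 11.2
tool_pos: [0.4136, -0.3192, 0.1471]
tool_rot: [0.002, 0.984, 0.181, -0.002]
contact_force: [0.1, -0.1, -1.1]
gripper_width: 0.078
grasp_force: 58.5
```

Run:
```python
from h import *
f=manip.grab_frame("side");print(manip.state()["grasp_force"],manip.state()["contact_force"])
for l in("mug","mug_handle"):print([(round(d["score"],2),w(f,d["location"])) for d in manip.spot_point(f,l)[:2]])
go(hd(-.08,-.055,.145),HY,0,"P1")
go(hd(-.08,-.055,.075),HY,0,"P2")
```

```text
58.556750357930696 [ 0.128 -0.307 -1.796]
[(0.83, array([ 0.45 , -0.304,  0.104])), (0.73, array([ 0.38 ,  0.098, -0.002]))]
[(0.85, array([0.378, 0.058, 0.044])), (0.82, array([ 0.416, -0.322,  0.148]))]
P1 turn [-0.004  0.009  0.423] shift [ 16.84 -21.92  -0.35] rows>= 6.0 to [ 0.491 -0.052  0.145]
P2 turn [-0.004  0.009  0.423] shift [ 16.9  -21.89   6.65] rows>= 6.0 to [ 0.491 -0.052  0.075]
```

Call:
apply_moves --moves '[[[0,0,0.05],[2,-2.6,0],1],[[0,0,0.12],[4.6,-6,0],1],[[0,0,0.2],[7.5,-9.8,0],1],[[0,0,0.28],[10.4,-13.6,0],1],[[0,0,0.35],[13.3,-17.4,0],1],[[0,0,0.4],[15.6,-20.3,0],1],[[0,0,0.423],[16.8,-21.9,-0.3],1],[[0,0,0.423],[16.8,-21.9,-0.3],1],[[0,0,0.423],[16.8,-21.9,2.5],1],[[0,0,0.423],[16.8,-21.9,5],1],[[0,0,0.423],[16.9,-21.9,6.2],1],[[0,0,0.423],[16.9,-21.9,6.2],1]]'

```text
time: 12.55
tool_pos: [0.4891, -0.0527, 0.0773]
tool_rot: [-0.001, 1.0, -0.03, -0.007]
contact_force: [-0.4, -0.3, -2.0]
gripper_width: 0.076
grasp_force: 59.1
```

```bash
cat >> h.py <<'E'
def bd(p,t=.135):
    q=np.array(p)-hd(.03-t,0,.026);c,s=np.cos(HY),np.sin(HY);return np.array([c*q[0]+s*q[1],-s*q[0]+c*q[1],q[2]])
E
python3 - <<'E'
from h import *
print(manip.state()["contact_force"])
for n in("side","top"):
  f=manip.grab_frame(n)
  for l in("mug","mug_handle","board_front"):print([(round(d["score"],2),w(f,d["location"]),bd(w(f,d["location"]))) for d in manip.spot_point(f,l)[:2]])
go(hd(-.08,-.055,.0695),HY,0,"P2")
E
```

```text
[-0.354 -0.297 -1.983]
[(0.9, array([ 0.53 , -0.051,  0.032]), array([ 0.064, -0.052,  0.006])), (0.78, array([ 0.383,  0.096, -0.002]), array([-0.091,  0.086, -0.028]))]
[(0.73, array([0.374, 0.056, 0.045]), array([-0.098,  0.046,  0.019])), (0.65, array([ 0.489, -0.051,  0.079]), array([ 0.023, -0.054,  0.053]))]
[(0.94, array([0.469, 0.01 , 0.025]), array([-0.001,  0.005, -0.001]))]
[(0.68, array([0.385, 0.097, 0.001]), array([-0.09 ,  0.088, -0.025]))]
[(0.88, array([0.381, 0.053, 0.045]), array([-0.091,  0.043,  0.019]))]
[(0.72, array([0.47 , 0.01 , 0.026]), array([0.   , 0.006, 0.   ]))]
P2 turn [-0.     0.006  0.   ] shift [-0.14 -0.08  1.21] rows>= 1.0 to [ 0.491 -0.052  0.07 ]
```

Call:
apply_moves --moves '[[[0,0.014,0],[0,0,0.3],1],[[0,0.014,0],[0,0,0.6],1],[[0,0.014,0],[0,0,0.75],1],[[0,0.014,0],[0,0,0.75],1]]'

```text
time: 13.35
tool_pos: [0.4912, -0.0526, 0.0726]
tool_rot: [-0.0, 1.0, -0.03, 0.003]
contact_force: [0.8, -0.5, -1.1]
gripper_width: 0.077
grasp_force: 59.1
```

Call:
apply_moves --moves '[[[0,0,0],[0,0,0.15],1],[[0,0,0],[0,0,0.3],1],[[0,0,0],[0,0,0.3],1]]'

```text
time: 13.65
tool_pos: [0.4923, -0.0528, 0.0708]
tool_rot: [-0.0, 1.0, -0.03, 0.004]
contact_force: [-0.8, 1.2, 0.9]
gripper_width: 0.073
grasp_force: 59.6
```

Call:
apply_moves --moves '[[[0,0,0],[0,0,0.1],0.6],[[0,0,0],[0,0,0.1],0.3],[[0,0,0],[0,0,0.1],0.1],[[0,0,0],[0,0,0.1],0.1],[[0,0,0],[0,0,-1.5],0.1],[[0,0,0],[0,0,-5],0.1],[[0,0,0],[0,0,-9.5],0.1],[[0,0,0],[0,0,-12],0.1],[[0,0,0],[0,0,-12],0.1]]'

```text
time: 14.55
tool_pos: [0.4936, -0.0534, 0.1955]
tool_rot: [0.001, 1.0, -0.03, 0.008]
contact_force: [-0.1, -0.0, -0.6]
gripper_width: 0.452
grasp_force: 0.0
```

Run:
```python
from h import *
f=manip.grab_frame("side")
for l in("mug","pail","pail_bail","board_front"):print([(round(d["score"],2),w(f,d["location"]),bd(w(f,d["location"]))) for d in manip.spot_point(f,l)[:2]])
go([.427,.343,.25],-.32+np.pi/2,0,"Q1")
go([.427,.343,.25],-.32-np.pi/2,0,"Q1b")
print(manip.state()["joint_pos"])
```

```text
[(0.66, array([ 0.382,  0.096, -0.001]), array([-0.093,  0.086, -0.027])), (0.59, array([ 0.347, -0.221,  0.   ]), array([-0.109, -0.232, -0.026]))]
[(0.71, array([0.431, 0.345, 0.005]), array([-0.058,  0.337, -0.021])), (0.55, array([ 0.345, -0.222,  0.001]), array([-0.11 , -0.233, -0.025]))]
[]
[(0.73, array([0.467, 0.005, 0.03 ]), array([-0.002,  0.001,  0.004])), (0.38, array([ 0.534, -0.054,  0.027]), array([ 0.068, -0.054,  0.001]))]
Q1 turn [ 0.001 -0.003 -1.311] shift [ -8.61 -39.11  -6.18] rows>= 9.0 to [0.427 0.343 0.25 ]
Q1b turn [-0.003 -0.001  1.831] shift [ -8.61 -39.11  -6.18] rows>= 13.0 to [0.427 0.343 0.25 ]
[-0.259 -0.229  1.979  0.002  1.389  1.371]
```

Call:
apply_moves --moves '[[[0,0,-1.311],[-8.6,-39.1,-4],0],[[0,0,-1.311],[-8.6,-39.1,-4],0],[[0,0,-1.311],[-8.6,-39.1,-4],0],[[0,0,-1.311],[-8.6,-39.1,-4],0],[[0,0,-1.311],[-8.6,-39.1,-4],0],[[0,0,-1.311],[-8.6,-39.1,-4],0],[[0,0,-1.311],[-8.6,-39.1,-4],0],[[0,0,-1.311],[-8.6,-39.1,-4],0],[[0,0,-1.311],[-8.6,-39.1,-4],0],[[0,0,-1.311],[-8.6,-39.1,-4],0],[[0,0,-1.311],[-8.6,-39.1,-4],0],[[0,0,-1.311],[-8.6,-39.1,-4],0]]'

```text
time: 16.0
tool_pos: [0.4281, 0.3416, 0.2287]
tool_rot: [0.002, 0.811, 0.584, 0.002]
contact_force: [-0.3, -0.2, 1.2]
gripper_width: 0.502
grasp_force: 0.0
```

Run:
```python
from h import *
for n in("side","top"):
  f=manip.grab_frame(n)
  for l in("mug","pail","pail_bail"):print([(round(d["score"],2),w(f,d["location"]),bd(w(f,d["location"]))) for d in manip.spot_point(f,l)[:3]])
  if n=="side":
    u,v=pix(f,[[.428,.343,.14]])[0].astype(int);a=f["image"][v-100:v+70,u-60:u+60]
    b=f["image"][120:290,120:300];cv2.imwrite("pics/side4.png",cv2.resize(np.hstack([a,b]),None,fx=2.6,fy=2.6)[:,:,::-1])
go([.428,.343,.122],-.32+np.pi/2,0,"Q2")
```

```text
[(0.82, array([ 0.534, -0.053,  0.024]), array([ 0.068, -0.054, -0.002])), (0.82, array([0.381, 0.098, 0.   ]), array([-0.094,  0.088, -0.026])), (0.19, array([0.47 , 0.007, 0.027]), array([0.   , 0.002, 0.001]))]
[(0.88, array([0.43 , 0.345, 0.001]), array([-0.059,  0.338, -0.025]))]
[(0.6, array([0.429, 0.341, 0.122]), array([-0.061,  0.334,  0.096])), (0.15, array([0.614, 0.328, 0.002]), array([ 0.125,  0.332, -0.024]))]
[(0.86, array([0.382, 0.097, 0.001]), array([-0.093,  0.087, -0.025])), (0.77, array([ 0.531, -0.056,  0.022]), array([ 0.065, -0.056, -0.004]))]
[(0.94, array([ 0.429,  0.345, -0.002]), array([-0.06 ,  0.337, -0.028]))]
[(0.92, array([0.427, 0.343, 0.122]), array([-0.063,  0.335,  0.096])), (0.59, array([ 0.53 , -0.054,  0.024]), array([ 0.065, -0.054, -0.002]))]
Q2 turn [ 0.006 -0.002 -0.   ] shift [ 0.02 -0.11 10.79] rows>= 3.0 to [0.428 0.343 0.122]
```

View pics/side4.png

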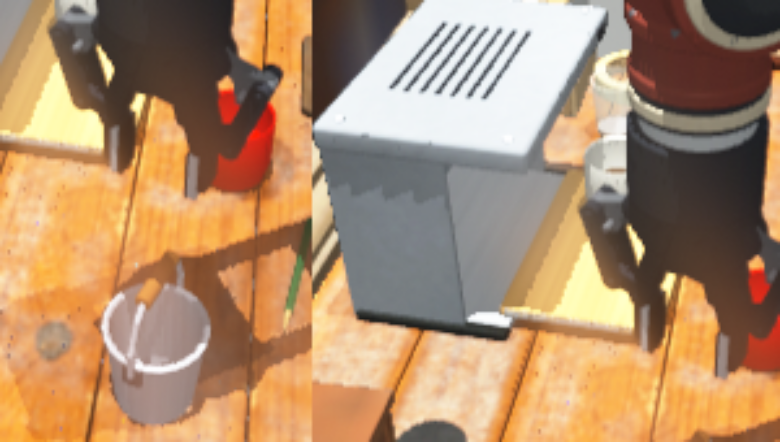

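The mug stands on the board. The open fingers (crop 115,160 and 190,185) are above the pail's orange grip (crop 150,290), straddling it as they should. Descending now.

Call:
apply_moves --moves '[[[0,0,0],[0,-0.1,4],0],[[0,0,0],[0,-0.1,8],0],[[0,0,0],[0,-0.1,10.8],0],[[0,0,0],[0,-0.1,10.8],0],[[0,0,0],[0,-0.1,10.8],1],[[0,0,0],[0,-0.1,10.8],1],[[0,0,0],[0,-0.1,10.8],1],[[0,0,0],[0,-0.1,10.8],1],[[0,0,0],[0,-0.1,10.8],1],[[0,0,0],[0,-0.1,10.8],1]]'

```text
time: 17.4
tool_pos: [0.4291, 0.344, 0.1245]
tool_rot: [0.002, 0.811, 0.586, 0.005]
contact_force: [-1.2, -0.1, 6.6]
gripper_width: 0.111
grasp_force: 58.8
```

Call:
apply_moves --moves '[[[0,0,0],[0,0,-1],1],[[0,0,0],[0,0,-3],1],[[0,0,0],[0,0,-5],1],[[0,0,0],[0,0,-7.5],1],[[0,0,0],[0,0,-10],1],[[0,0,0],[0,0,-10],1]]'

```text
time: 18.0
tool_pos: [0.4291, 0.3441, 0.2265]
tool_rot: [0.002, 0.811, 0.586, 0.007]
contact_force: [0.7, 0.8, -1.1]
gripper_width: 0.112
grasp_force: 58.8
```

Run:
```python
from h import *
f=manip.grab_frame("side");s=manip.state();print(s["grasp_force"],s["contact_force"],s["tool_pos"])
for l in("pail","pail_bail"):print([(round(d["score"],2),w(f,d["location"])) for d in manip.spot_point(f,l)[:2]])
y=-.32+np.pi/2
go(hd(-.065,.052,.225),y,0,"P1")
go(hd(-.065,.052,.156),y,0,"P2")
```

```text
58.822755217552185 [-0.21  -0.223 -1.861] [0.428 0.344 0.224]
[(0.56, array([0.43 , 0.347, 0.103]))]
[(0.81, array([0.432, 0.339, 0.224]))]
P1 turn [ 0.005 -0.     0.   ] shift [-24.73  17.21  -0.41] rows>= 7.0 to [0.512 0.054 0.225]
P2 turn [ 0.005 -0.     0.   ] shift [-24.73  17.18   6.49] rows>= 7.0 to [0.512 0.054 0.156]
```

Call:
apply_moves --moves '[[[0,0,0],[-2,1.4,0],1],[[0,0,0],[-5,3.5,0],1],[[0,0,0],[-8.5,6,0],1],[[0,0,0],[-12,8.4,0],1],[[0,0,0],[-15.5,10.8,0],1],[[0,0,0],[-19,13.2,0],1],[[0,0,0],[-22,15.4,0],1],[[0,0,0],[-24,16.7,0],1],[[0,0,0],[-24.7,17.2,0],1],[[0,0,0],[-24.7,17.2,0],1],[[0,0,0],[-24.7,17.2,2.5],1],[[0,0,0],[-24.7,17.2,5],1],[[0,0,0],[-24.7,17.2,6.2],1],[[0,0,0],[-24.7,17.2,6.2],1]]'

```text
time: 19.55
tool_pos: [0.5112, 0.0556, 0.1572]
tool_rot: [-0.0, 0.81, 0.586, 0.0]
contact_force: [-0.0, 0.1, -2.3]
gripper_width: 0.117
grasp_force: 58.7
```

Run:
```python
from h import *
f=manip.grab_frame("side");s=manip.state();print(s["contact_force"],s["tool_pos"])
for l in("pail","mug","board_front"):print([(round(d["score"],2),w(f,d["location"]),bd(w(f,d["location"]))) for d in manip.spot_point(f,l)[:2]])
go(hd(-.065,.052,.151),-.32+np.pi/2,0,"P2")
show(f,"side5")
```

```text
[ 0.451  0.287 -2.   ] [0.512 0.055 0.159]
[(0.85, array([0.508, 0.056, 0.036]), array([0.036, 0.053, 0.01 ]))]
[(0.82, array([ 0.534, -0.055,  0.026]), array([ 0.068, -0.055,  0.   ])), (0.7, array([0.385, 0.095, 0.   ]), array([-0.09 ,  0.086, -0.026]))]
[(0.61, array([0.465, 0.008, 0.029]), array([-0.004,  0.003,  0.003]))]
P2 turn [ 0.008 -0.003  0.001] shift [-0.16 -0.16  1.08] rows>= 1.0 to [0.512 0.054 0.151]
```

View pics/side5.png

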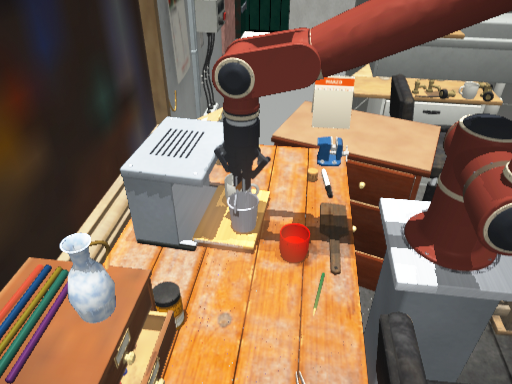

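Call:
apply_moves --moves '[[[0,0,0],[0,0,0.3],1],[[0,0,0],[0,0,0.6],1],[[0,0,0],[0,0,0.8],1],[[0,0,0],[0,0,0.8],1]]'

```text
time: 20.15
tool_pos: [0.5131, 0.0545, 0.1518]
tool_rot: [0.002, 0.811, 0.586, 0.002]
contact_force: [-0.3, -0.2, -2.0]
gripper_width: 0.112
grasp_force: 58.8
```

Call:
apply_moves --moves '[[[0,0,0],[0,0,0.15],1],[[0,0,0],[0,0,0.3],1],[[0,0,0],[0,0,0.3],1]]'

```text
time: 20.45
tool_pos: [0.5142, 0.0545, 0.1505]
tool_rot: [0.002, 0.811, 0.586, 0.003]
contact_force: [-0.5, 0.1, 3.6]
gripper_width: 0.114
grasp_force: 59.3
```

Call:
apply_moves --moves '[[[0,0,0],[0,0,0],0.6],[[0,0,0],[0,0,0],0.3],[[0,0,0],[0,0,0],0.1],[[0,0,0],[0,0,0],0.1],[[0,0,0],[0,0,-1.5],0.1],[[0,0,0],[0,0,-5],0.1],[[0,0,0],[0,0,-8],0.1],[[0,0,0],[0,0,-8],0.1]]'

```text
time: 21.25
tool_pos: [0.5159, 0.0544, 0.2363]
tool_rot: [0.005, 0.811, 0.586, 0.007]
contact_force: [1.0, -0.1, 0.6]
gripper_width: 0.451
grasp_force: 0.0
```

Run:
```python
from h import *
for n in("side","top"):
  f=manip.grab_frame(n)
  for l in("pail","pail_bail","mug","board_front"):print([(round(d["score"],2),bd(w(f,d["location"]))) for d in manip.spot_point(f,l)[:2]])
go(hd(-.20,-.01,.2),HY,.2,"S0")
go(hd(-.145,-.01,.026),HY,.785,"S1")
```

```text
[(0.76, array([0.044, 0.05 , 0.002]))]
[(0.56, array([-0.002,  0.005,  0.003]))]
[(0.76, array([ 0.07, -0.05,  0.  ])), (0.18, array([ 0.125,  0.329, -0.024]))]
[]
[(0.58, array([ 0.042,  0.054, -0.   ])), (0.31, array([ 0.127, -0.238, -0.023]))]
[(0.55, array([ 0.108, -0.   , -0.027])), (0.42, array([0.041, 0.053, 0.122]))]
[(0.84, array([ 0.061, -0.053, -0.001]))]
[(0.78, array([-0.   ,  0.004, -0.002])), (0.75, array([ 0.126, -0.238, -0.022]))]
S0 turn [-0.129  0.166  1.307] shift [ -9.54 -11.47   2.77] rows>= 9.0 to [0.374 0.    0.2  ]
S1 turn [-0.51   0.663  1.24 ] shift [-8.15 -6.23 20.19] rows>= 10.0 to [ 0.429 -0.003  0.026]
```

Run:
```python
from h import *
go(hd(-.145,-.03,.15),HY,.5,"S0")
```

```text
S0 turn [-0.325  0.422  1.283] shift [-10.07  -5.66   7.79] rows>= 10.0 to [ 0.427 -0.023  0.15 ]
```

Call:
apply_moves --moves '[[[0,0,0],[-5,-2.8,0],1],[[0,0,0],[-10.1,-5.7,0],1],[[0,0,0],[-10.1,-5.7,0],1],[[-0.325,0.422,1.283],[-10.1,-5.7,0],1],[[-0.325,0.422,1.283],[-10.1,-5.7,0],1],[[-0.325,0.422,1.283],[-10.1,-5.7,0],1],[[-0.325,0.422,1.283],[-10.1,-5.7,0],1],[[-0.325,0.422,1.283],[-10.1,-5.7,0],1],[[-0.325,0.422,1.283],[-10.1,-5.7,0],1],[[-0.325,0.422,1.283],[-10.1,-5.7,0],1],[[-0.325,0.422,1.283],[-10.1,-5.7,0],1],[[-0.325,0.422,1.283],[-10.1,-5.7,0],1],[[-0.325,0.422,1.283],[-10.1,-5.7,5],1],[[-0.325,0.422,1.283],[-10.1,-5.7,7.8],1],[[-0.325,0.422,1.283],[-10.1,-5.7,7.8],1]]'

```text
time: 23.25
tool_pos: [0.4244, -0.0224, 0.1444]
tool_rot: [0.006, 0.969, -0.029, 0.243]
contact_force: [-0.1, 0.5, -0.8]
gripper_width: -0.002
grasp_force: 0.0
```

Run:
```python
from h import *
print(manip.state()["joint_pos"])
go(hd(-.145,-.03,.08),HY,.5,"S1")
go(hd(-.145,-.03,.029),HY,.5,"S2")
```

```text
[-0.301 -0.795  2.474  0.138  0.988  1.282]
S1 turn [-0.002  0.008 -0.001] shift [-2.76  0.08  5.83] rows>= 2.0 to [ 0.427 -0.023  0.08 ]
S2 turn [-0.002  0.008 -0.001] shift [-5.17  0.09 10.32] rows>= 3.0 to [ 0.427 -0.023  0.029]
```

Call:
apply_moves --moves '[[[0,0,0],[-1.4,0.1,2.9],1],[[0,0,0],[-2.8,0.1,5.8],1],[[0,0,0],[-4,0.1,8],1],[[0,0,0],[-5.1,0.1,10.2],1],[[0,0,0],[-5.1,0.1,10.2],1]]'

```text
time: 23.75
tool_pos: [0.4303, -0.0243, 0.0343]
tool_rot: [0.006, 0.969, -0.03, 0.245]
contact_force: [-0.9, 0.1, -1.1]
gripper_width: -0.001
grasp_force: 0.0
```

Run:
```python
from h import *
print(manip.state()["joint_pos"],manip.state()["contact_force"])
go(hd(-.145,-.03,.028),HY,.5,"S2")
go(hd(-.105,-.03,.028),HY,.55,"S3")
go(hd(.007,-.03,.028),HY,.65,"S4")
f=manip.grab_frame("side")
cv2.imwrite("pics/side6.png",cv2.resize(f["image"][120:290,110:340],None,fx=3.4,fy=3.4)[:,:,::-1])
```

```text
[-0.301 -0.54   2.536  0.186  0.671  1.213] [-0.895  0.083 -1.086]
S2 turn [-0.001  0.004 -0.001] shift [-0.55 -0.08  0.42] rows>= 1.0 to [ 0.427 -0.023  0.028]
S3 turn [-0.001  0.054 -0.001] shift [ 2.96 -0.08  2.32] rows>= 1.0 to [ 0.467 -0.026  0.028]
S4 turn [-0.001  0.154 -0.001] shift [12.82 -0.09  7.65] rows>= 3.0 to [ 0.579 -0.032  0.028]
```

View pics/side6.png

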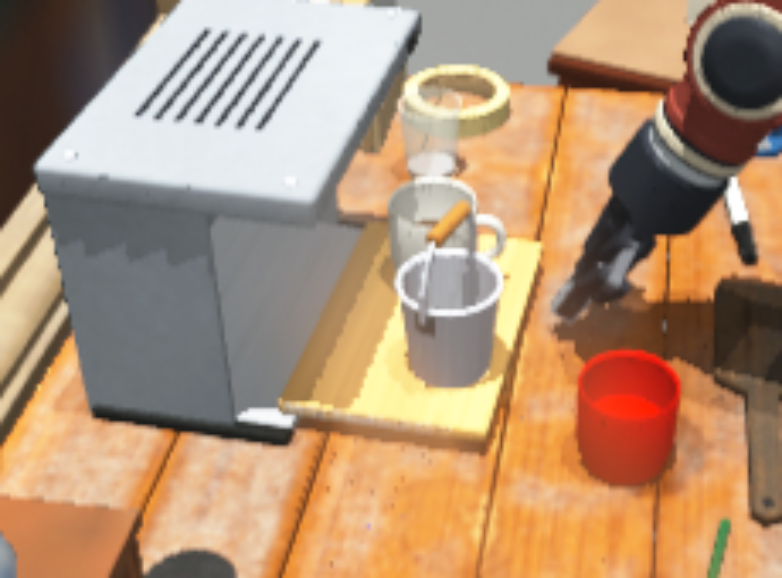

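Call:
apply_moves --moves '[[[0,0,0],[-0.25,0,0.45],1],[[0,0,0],[0.6,0,0.9],1],[[0,0,0],[1.1,0,1.15],1],[[0,0.01,0],[1.4,0,1.35],1],[[0,0.02,0],[1.8,0,1.55],1],[[0,0.03,0],[2.3,0,1.85],1],[[0,0.04,0],[2.9,0,2.15],1],[[0,0.05,0],[3.5,0,2.5],1],[[0,0.06,0],[4.2,0,2.85],1],[[0,0.07,0],[4.9,0,3.25],1],[[0,0.08,0],[5.6,0,3.6],1],[[0,0.09,0],[6.2,0,3.95],1],[[0,0.1,0],[6.6,0,4.15],1],[[0,0.1,0],[6.8,0,4.25],1],[[0,0.1,0],[6.8,0,4.25],1]]'

```text
time: 25.3
tool_pos: [0.5122, -0.0296, 0.0325]
tool_rot: [0.009, 0.955, -0.029, 0.297]
contact_force: [-0.1, -0.6, 0.4]
gripper_width: 0.003
grasp_force: 0.2
```

Run:
```python
from h import *
s=manip.state();print(s["joint_pos"],s["contact_force"])
for n in("side","top"):
  f=manip.grab_frame(n)
  for l in("pail","mug","board_front"):print([(round(d["score"],2),bd(w(f,d["location"]))) for d in manip.spot_point(f,l)[:2]])
go(hd(.0,-.03,.028),HY,.65,"S4")
```

```text
[-0.262 -0.269  2.39   0.269  0.442  1.16 ] [-0.114 -0.622  0.405]
[(0.77, array([ 0.108,  0.052, -0.001]))]
[(0.71, array([-0.092,  0.087, -0.028])), (0.62, array([ 0.13 , -0.054,  0.001]))]
[(0.83, array([0.062, 0.002, 0.002]))]
[(0.61, array([ 0.107,  0.053, -0.003]))]
[(0.76, array([-0.087,  0.086, -0.027])), (0.44, array([ 0.128, -0.056, -0.001]))]
[(0.8, array([ 0.067,  0.003, -0.002]))]
S4 turn [ 0.     0.047 -0.001] shift [ 4.71 -0.13  3.79] rows>= 2.0 to [ 0.572 -0.032  0.028]
```

Call:
apply_moves --moves '[[[0,0,0],[-0.25,0,0.35],1],[[0,0.01,0],[0,0,0.55],1],[[0,0.02,0],[0.4,0,0.8],1],[[0,0.03,0],[0.9,-0.05,1.2],1],[[0,0.04,0],[1.5,-0.05,1.6],1],[[0,0.047,0],[2.1,-0.05,2.0],1],[[0,0.047,0],[2.7,-0.05,2.4],1],[[0,0.047,0],[3.3,-0.1,2.85],1],[[0,0.047,0],[3.9,-0.1,3.25],1],[[0,0.047,0],[4.4,-0.1,3.6],1],[[0,0.047,0],[4.8,-0.1,3.85],1],[[0,0.047,0],[5.1,-0.1,4.05],1],[[0,0.047,0],[5.3,-0.1,4.2],1],[[0,0.047,0],[5.5,-0.1,4.3],1],[[0,0.047,0],[5.5,-0.1,4.3],1]]'

```text
time: 27.2
tool_pos: [0.5818, -0.0328, 0.0282]
tool_rot: [0.01, 0.947, -0.029, 0.319]
contact_force: [-0.6, 0.4, -0.8]
gripper_width: -0.0
grasp_force: 0.2
```

Run:
```python
from h import *
s=manip.state();print(s["joint_pos"],s["contact_force"])
for n in("side","top"):
  f=manip.grab_frame(n)
  for l in("pail","mug","board_front"):print([(round(d["score"],2),bd(w(f,d["location"]),0)) for d in manip.spot_point(f,l)[:2]])
go(hd(.012,-.03,.028),HY,.65,"S4")
```

```text
[-0.231 -0.069  2.246  0.316  0.337  1.136] [-0.61   0.378 -0.841]
[(0.81, array([0.041, 0.05 , 0.004])), (0.19, array([-0.031, -0.001, -0.024]))]
[(0.61, array([-0.226,  0.089, -0.027])), (0.56, array([ 0.067, -0.056, -0.001]))]
[(0.74, array([-0.002,  0.005,  0.002]))]
[]
[]
[]
S4 turn [ 0.  0. -0.] shift [ 0.19 -0.03  0.18] rows>= 1.0 to [ 0.584 -0.033  0.028]
```

Call:
apply_moves --moves '[[[0,0,0],[0.15,0,0.1],1],[[0,0,0],[0.3,0,0.2],1],[[0,0,0],[0.45,0,0.3],1],[[0,0,0],[0.6,0,0.4],1],[[0,0,0],[0.6,0,0.4],1]]'

```text
time: 28.1
tool_pos: [0.583, -0.032, 0.0245]
tool_rot: [0.008, 0.949, -0.028, 0.313]
contact_force: [-44.1, -0.9, 29.8]
gripper_width: 0.001
grasp_force: 21.6
```

Call:
apply_moves --moves '[[[0,0,0],[-0.5,0,-0.5],1],[[0,0,0],[-1.5,0,-1.5],1],[[0,0,0],[-4,0,-4.5],1],[[0,0,0],[-6.5,0,-8],1],[[0,0,0],[-6.5,0,-10],1],[[0,0,0],[-6.5,0,-10],1],[[0,0,0],[-6.5,0,-10],1]]'

```text
time: 28.8
tool_pos: [0.4774, -0.0267, 0.0699]
tool_rot: [0.01, 0.947, -0.029, 0.32]
contact_force: [0.2, -0.1, 0.6]
gripper_width: -0.002
grasp_force: 0.0
```

Run:
```python
from h import *
s=manip.state();print(s["tool_pos"],s["contact_force"])
f=manip.grab_frame("side")
for l in("pail","mug","board_front"):print([(round(d["score"],2),bd(w(f,d["location"]),0)) for d in manip.spot_point(f,l)[:2]])
cv2.imwrite("pics/side7.png",cv2.resize(f["image"][100:290,110:340],None,fx=3,fy=3)[:,:,::-1])
```

```text
[ 0.477 -0.027  0.07 ] [ 0.173 -0.061  0.607]
[(0.86, array([0.041, 0.049, 0.002]))]
[(0.89, array([-0.227,  0.087, -0.027])), (0.44, array([ 0.067, -0.055, -0.002]))]
[(0.75, array([-0.001,  0.001,  0.004]))]
```

View pics/side7.png

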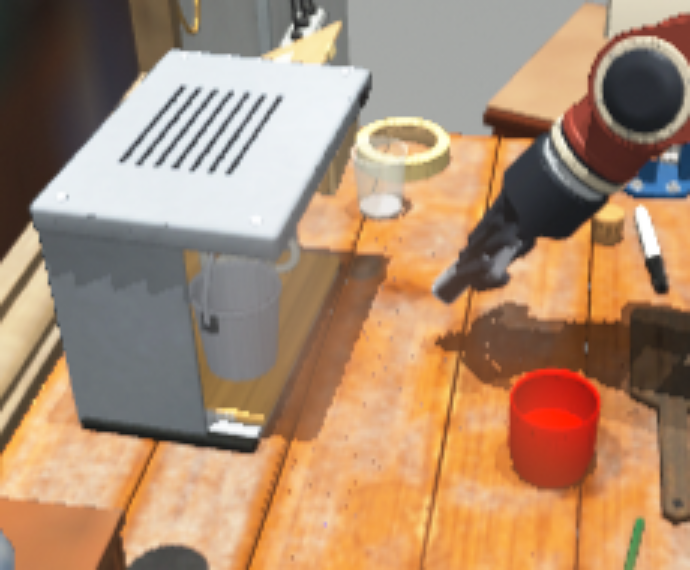

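The board is in, and the pail (240,320) and mug (handle at 290,255) stand upright under the hood. The gripper is clear of everything.

```bash
python3 -c "
from plant import manip
print(manip.job_done())"
```

```text
the job is handed in; nothing more can be done
None
```

I handed the job in at about 29 s of the 72 s limit: the board is pushed in to its stop, the mug and the pail stand upright on it under the hood, and the gripper is clear. The tumbler, jar and cork were not touched; `job_done()` returned no verdict.

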